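# Seat the tumbling barrel in its cradle and take off the bayonet lid

### The job

The polishing is done and the tumbling barrel has to be opened. It is too wide to grip: push it upright across the bench by its side (never by its lid) until it is fully home in the wooden half-hexagon cradle, which stops it turning; then twist the lid anticlockwise to undo its bayonet, lift it straight off and lay it gently, handle up, flat on bare bench clear of the barrel. The barrel stays fully home in the cradle, and the axle set, gearbox and small plate lying beyond it stay where they are.

Things in the scene. Friction and masses are not known exactly. Their poses are not given: they have to be found in the camera images.
- barrel_mid (a point): Tumbling barrel: loose black rubber hexagon, 108 mm across flats (each flat 62 mm wide; corners 62 mm from the axis), vertical sides 44 mm high, a steel ring of radius 50 mm on top reaching 48 mm. 0.5 to 1 kg. Point: on the axis, 22 mm above its underside. z up, x square out through the middle of a flat. Seats equally well with any of its six flats to the cradle's back
- bayonet_slot (a point): One of the two slots of the barrel's bayonet ring, under the lid: on the barrel's +x, 40 mm from the axis, at the ring's top, 48 mm above the bench; the other lies opposite, on -x. Over each, a steel ear of the ring, 14 mm wide, shows beyond the lid at the middle of the flat (46 to 54 mm from the axis). Same axes as the barrel
- lid_grip (a point): Centre of the lid's handle, half-way up: 63 mm above the bench when on the barrel, 25 mm when the lid lies on the bench. The handle is an upright rib 68 mm long, 12 mm wide, 20 mm high across the aluminium lid (disc radius 47 mm, 5 mm thick; point 10 mm above its top). x along the handle, z up. Loose, 0.1 to 0.2 kg
- barrel_lid: The lid; origin at the centre of the disc's underside, 15 mm below the handle's centre, axes as there. A plug below it (radius 33.5 mm, 10 mm deep) has two lugs in line with the handle. Starts locked, 43 to 66 degrees clockwise, seen from above, of open. Turns with light friction anticlockwise to a stop about 3 degrees past the barrel's x line
- lid_lug (a point): Tip of the lug under the lid on the handle's +x, 40 mm from the axis, 8 mm below the disc's underside (the other lug is opposite). The lid is locked while the handle is over 34 degrees from the barrel's x line; within 5 degrees of it (handle pointing at the two ears, either way round) the lugs stand in the slots, it lifts straight off, and 12 mm of lift clears the ring
- cradle_seat (a point): Cradle seat: point on the bench where the axis of the seated barrel stands. The cradle is three fixed hardwood cleats, 30 mm high, 22 mm thick: half a hexagon that takes three sides of the barrel with 1 mm of play. x points from the open mouth square to the back cleat (the way to push), whose inner face is 55 mm from the point
- cradle_mouth (a point): Middle of the cradle's mouth, on the bench, 17 mm before the seat (-x of the cradle), same axes. The side cleats' inner faces end 73 mm to either side of it; from there they run 60 degrees inwards to the back cleat, so that they centre and square the barrel as it is pushed in
- axle_set: Bystander, loose: geared axle set with four wheels, 70 x 69 x 31 mm high, beyond the work; origin under its centre. Must not be moved
- gear_box: Bystander, loose: small U-bracket gearbox, 36 x 103 x 28 mm high, beyond the work; origin under its centre. Must not be moved
- small_plate: Bystander, loose: small brass plate with a dark block on it, 44 x 112 x 20 mm high, beyond the work; origin under its centre. Must not be moved
Things that resemble listed ones, but are neither listed nor needed, are in the scene too. Of the things that look like the part that bears barrel_mid, the smaller one is meant.

How it is judged:
On the way, in this order (a step that is already met when the one before it is completed fails the run):
1. the barrel is fully home in the cradle, its lid still locked on (horizontal distance between barrel_mid and cradle_seat below 0.005 m and (angle between the x axis of barrel_mid and the x axis of cradle_seat, either way round below 0.08 rad or angle between the x axis of barrel_mid and the x axis of cradle_seat, either way round between 0.967 and 1.127 rad) and angle between the x axis of lid_grip and the x axis of barrel_mid, either way round above 0.45 rad and z of lid_grip in the frame of barrel_mid below 0.046 m), for 0.2 s.
2. the lid is turned until its lugs stand in the slots, the barrel still home (horizontal distance between barrel_mid and cradle_seat below 0.005 m and (angle between the x axis of barrel_mid and the x axis of cradle_seat, either way round below 0.08 rad or angle between the x axis of barrel_mid and the x axis of cradle_seat, either way round between 0.967 and 1.127 rad) and angle between the x axis of lid_grip and the x axis of barrel_mid, either way round below 0.2 rad), for 0.1 s.
3. the lid is lifted free of the barrel, the barrel still home (horizontal distance between barrel_mid and cradle_seat below 0.005 m and (angle between the x axis of barrel_mid and the x axis of cradle_seat, either way round below 0.08 rad or angle between the x axis of barrel_mid and the x axis of cradle_seat, either way round between 0.967 and 1.127 rad) and z of lid_grip in the frame of barrel_mid above 0.07 m), for 0.1 s.
At the end, for the whole second after the job is handed in: The barrel is upright in the cradle, axis within 5 mm of the seat, a flat within 4.5 degrees of square to the back; the lid lies handle up, level within 3.5 degrees, directly on the bench (handle centre at 22 to 27.5 mm), its centre over 105 mm from the barrel axis; both at rest (horizontal distance between barrel_mid and cradle_seat below 0.005 m and (angle between the x axis of barrel_mid and the x axis of cradle_seat, either way round below 0.08 rad or angle between the x axis of barrel_mid and the x axis of cradle_seat, either way round between 0.967 and 1.127 rad) and angle between each of barrel_mid, lid_grip's own z axis and vertical below 0.06 rad and height (world z) of lid_grip between 0.022 and 0.0275 m and horizontal distance between lid_grip and barrel_mid above 0.105 m and linear speed of each of barrel_lid, barrel below 0.02 m/s); the robot touches nothing.
It fails at once if the fingers touch the lid while the barrel is not in the cradle (axis more than 20 mm from the seat) (contact force between the fingers and barrel_lid above 0.5 N and horizontal distance between barrel_mid and cradle_seat above 0.02 m).
It fails at once if the barrel is tipped by more than 15 degrees or lifted by more than 12 mm (angle between barrel_mid's own z axis and vertical above 0.26 rad or height (world z) of barrel_mid above 0.034 m).
It fails at once if the lid is dropped (it moves faster than 0.6 m/s, out of the fingers) (linear speed of barrel_lid above 0.6 m/s and contact force between the fingers and barrel_lid below 0.1 N).
It fails at once if a loose bystander is moved by more than 15 mm (distance of any of axle_set, gear_box, small_plate from where it was at the start of the episode above 0.015 m).
It also fails if it takes over 61 s, if anything falls off the work surface, if the arm or the gripper's body presses on something with over 40 N, if the wrist force passes 120 N, or if a joint passes its speed limit or range.

### The arm

A 6-joint arm with a two-finger parallel gripper is mounted at the origin on a cart in front of the work surface, level with it; the furniture and walls round the work are solid. World frame = base frame: x ahead of the robot, y to its left, z up, the work surface at z = 0. Lengths are in m, angles in rad, forces in N, time in s.
With the tool pointing down it reaches from about 0.375 to 0.75 m from the base axis. Payload 9 kg.
Tool frame: the origin (TCP) lies midway between the tips of the shut fingers; the grasp point (between the pads) lies 19 mm behind it; z points along the fingers, y is the line along which they close (so a half turn about z gives the same grasp; the last joint's range is limited). The gripper opens to 85 mm and grips with 20 to 120 N. Pads are 22 mm wide; open, the fingers measure 114 mm over their backs; the gripper's body (76 mm by 85 mm) begins 54 mm behind the grasp point. The pads swing forward as they close: fully open they stand 13 mm farther back than shut.
Start: joints at [1.033, 0.104, 0.097, 1.564, 0, 1.353], TCP at [0.189, 0.57, 0.231] pointing down, gripper open.
Joint ranges: [-2.99, 2.99], [-0.84, 1.86], [-1.1, 1.16], [-1.84, 2.11], [-1.51, 1.56], [-3.14, 3.14]. Speed limits (rad/s): [2.22, 2.22, 2.57, 3.14, 3.14, 3.14].

### API

Orientations are given as [roll, pitch, yaw] about the fixed x, y, z axes, in that order (R = Rz(yaw) Ry(pitch) Rx(roll)).
In Python, from workcell import monitor, viewer, hand_in gives the robot as it stands.
- The arm moves only by the tool jog_arm, never from a script. Its argument "moves" is a list of rows, each a list of 2 entries, a list of its own where there are three numbers: the shift along the world's x, y, z as a fraction of full scale, then the turn, a rotation vector about the world's x, y, z as a fraction of full scale. In form: [[[x, y, z], [wx, wy, wz]], ...]. A call has exactly 8 rows; each row is the pose to reach, as a shift and turn from the pose commanded when the call began, turning the shorter way round; what a row does not reach only later rows make up. Full scale, the value 1, is 1000 mm for a shift and pi rad for a turn. A row lasts 1/8 s, in which the tool goes at most 62.5 mm and 10.7 degrees, less where a joint would pass 70% of its speed; a pose out of reach is approached as far as the arm can. A call with a number of a shift or a turn outside -1 to 1 is refused whole. A call with a gripper value outside its range is refused whole. "fingers" is the closure, from -1 (fully open) to 1 (shut), set as the call begins (left out, the last holds). The fingers move at their own pace and stop on an object; "squeeze" is the grip in N (left out, the last holds). Time passes only in rows, so rows that repeat a pose let the fingers close, or fill a call up. It gives the time, the measured TCP pose, the force, the opening and the grip force at its end, in the units of the state.
- monitor.observe(): the state, without advancing time (a new reading comes with each control period).
- viewer.capture(name): name is "side" or "top"; returns a dict with "img" (480x640x3 uint8, red, green, blue), "fx", "fy", "cx", "cy" (pixels), "world_from_camera" (4x4, takes a point from camera to world coordinates). Camera axes: x right, y up, looking along -z (the intrinsics and any distortion apply to the point x, -y, -z); pixel columns grow to the right and rows downward; lengths in m; the calibration is good to about 2 mm. A picture is of the moment at which its call begins. There is no depth.
- hand_in(): hands the job in; it is judged then, once.
The state is a dict: "clock": time; "joint_pos": joint angles; "dq": joint speeds; "tau": joint torques, N m; "ee_pos": TCP position; "ee_rot": TCP orientation; "wrist_force": force on the tool from outside, world axes, zero at the start; "wrist_torque": the same for the moment, N m; "width": opening from 0.0 (shut) to 1.0 (fully open); "gripper_force": force on a finger pad.
Only numpy, scipy, OpenCV 4.12 (cv2) and the standard library are available. Lean on these libraries where they do the work, as an engineer would, in place of code of your own. Each camera call takes 0.05 s, during which the arm holds its last target. There are 200 camera calls.

## Working session

There is one attempt and no reset: what is moved stays moved. The work goes in short steps, Python scripts to look and compute and a tool call to move; the robot and the scene stay as the last step left them, time stands still between calls to the robot, and variables do not carry over. Pictures are saved under pics/ and viewed, at most 12 in all, crops included, and the job is handed in when it is done.

Besides the shell and the picture viewer there is one more tool, called after "Request:" by a JSON object that holds its "op" and its "data", one argument or row to a line. jog_arm: Moves the arm, as the interface text tells. Its arguments: {"type":"object","properties":{"moves":{"type":"array","items":{"type":"array"}},"fingers":{"type":"number"},"squeeze":{"type":"number"}},"required":["moves"]}

```bash
ls; mkdir -p pics
cat > h.py <<'E'
import numpy as np, cv2
from workcell import monitor, viewer, hand_in
def cap(n):
    c=viewer.capture(n); c['T']=np.array(c['world_from_camera']); return c
def ray(c,u,v,z):
    d=np.array([(u-c['cx'])/c['fx'],-(v-c['cy'])/c['fy'],-1.]); d=c['T'][:3,:3]@d; o=c['T'][:3,3]
    return o+d*(z-o[2])/d[2]
def proj(c,p):
    q=c['T'][:3,:3].T@(np.array(p)-c['T'][:3,3]); return c['cx']+c['fx']*q[0]/-q[2], c['cy']-c['fy']*q[1]/-q[2]
def save(c,n,box=None,s=1):
    im=np.array(c['img'])[:,:,::-1]
    if box: im=im[box[1]:box[3],box[0]:box[2]]
    cv2.imwrite('pics/'+n,cv2.resize(im,None,fx=s,fy=s,interpolation=cv2.INTER_CUBIC))
E
python3 - <<'E'
from h import *
s=monitor.observe(); print(s)
for n in('top','side'):
    c=cap(n); save(c,n+'0.png'); np.savez(n+'0.npz',**{k:c[k] for k in('img','T','fx','fy','cx','cy')}); print(n,[k for k in c],c['fx'],c['cx'],c['cy'],c['T'].round(3).tolist())
E
```

```text
pics
{'clock': 0.0, 'joint_pos': array([ 1.03331245e+00,  1.04700075e-01,  9.64725438e-02,  1.56387359e+00,
       -2.56214666e-05,  1.35310032e+00]), 'dq': array([-6.81001086e-04,  6.79246076e-05, -1.13340684e-03,  8.78978904e-05,
       -1.25288251e-03, -2.19385464e-04]), 'tau': array([ 6.11243686e-04, -5.56927872e+01,  5.03651154e+01,  1.69947837e-02,
       -2.33023457e-04,  2.68406950e-05]), 'ee_pos': array([0.18844666, 0.5692995 , 0.23052366]), 'ee_rot': array([-3.14031312e+00, -2.56793956e-04,  2.82180463e+00]), 'wrist_force': array([ 0.09479183, -0.56636308,  0.93119558]), 'wrist_torque': array([ 0.04306051, -0.02230454, -0.02328652]), 'gripper_force': 0.0, 'width': 1.0028722587275194}
top ['img', 'fx', 'fy', 'cx', 'cy', 'world_from_camera', 'T'] 520.4543874043455 318.59763813678643 231.61442765880076 [[-0.016, 0.996, -0.091, 0.511], [-1.0, -0.016, -0.006, -0.084], [-0.008, 0.09, 0.996, 1.138], [0.0, 0.0, 0.0, 1.0]]
side ['img', 'fx', 'fy', 'cx', 'cy', 'world_from_camera', 'T'] 535.6245044802863 307.0681812702866 237.62862198539784 [[0.992, 0.078, -0.098, 0.496], [-0.124, 0.488, -0.864, -0.999], [-0.02, 0.869, 0.494, 0.596], [0.0, 0.0, 0.0, 1.0]]
```

View pics/top0.png

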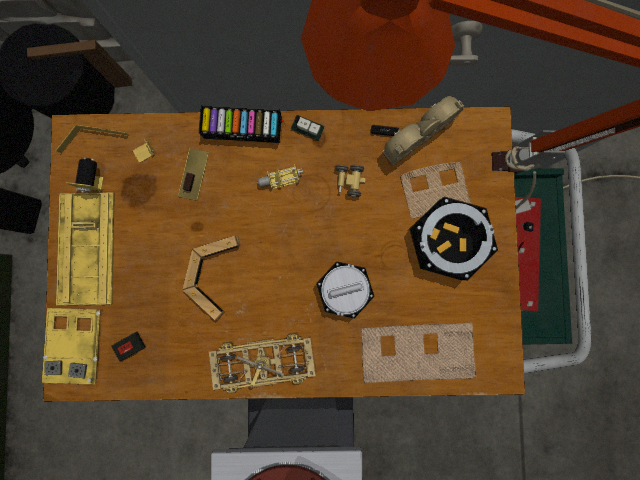

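View pics/side0.png

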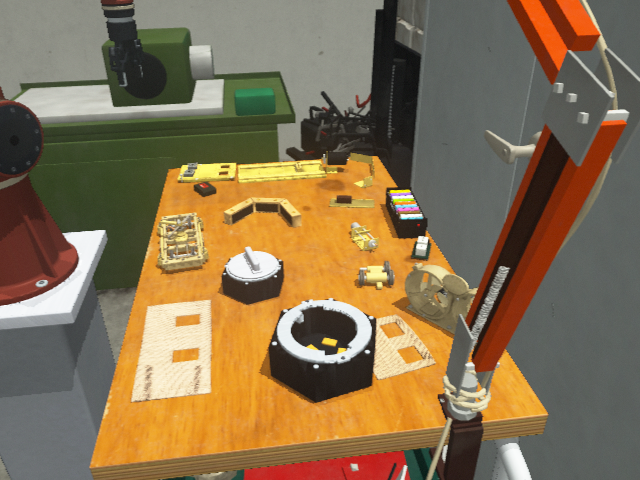

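The top view shows two barrel-like things. The one at (455,238) is larger, with its lid off. The one at (345,290) is smaller, with a lid and handle, so it fits the description. The cradle is at (205,275) with its mouth to the right. I'll confirm with an enlarged crop and measure.

```bash
cat > m.py <<'E'
from h import *
import sys
def masks(c):
    hsv=cv2.cvtColor(np.array(c['img']),cv2.COLOR_RGB2HSV); return hsv
def barrel(c,near=None,rad=0.09):
    hsv=masks(c); im=np.array(c['img'])
    dark=((hsv[...,2]<60)).astype(np.uint8)
    grey=((hsv[...,1]<50)&(hsv[...,2]>90)).astype(np.uint8)
    H,W=dark.shape; vv,uu=np.mgrid[:H,:W]
    u0,v0=proj(c,[near[0],near[1],.046]); R=rad*520/1.09
    roi=((uu-u0)**2+(vv-v0)**2<R*R).astype(np.uint8)
    return dark*roi,grey*roi
E
python3 - <<'E'
from m import *
c=dict(np.load('top0.npz'))
save(c,'crop.png',(160,220,400,340),3.3)
p=ray(c,345,290,.05); print('approx',p)
d,g=barrel(c,p[:2],.075)
n,l,st,ce=cv2.connectedComponentsWithStats(g); i=1+np.argmax(st[1:,4])
u,v=ce[i]; print('lid',ray(c,u,v,.053),st[i])
b=((d|g)>0).astype(np.uint8); b=cv2.morphologyEx(b,cv2.MORPH_CLOSE,np.ones((3,3),np.uint8))
cn=max(cv2.findContours(b,0,1)[0],key=cv2.contourArea); h=cv2.convexHull(cn)
P=np.array([ray(c,*q[0],.044)[:2] for q in h]); 
print('hull area',cv2.contourArea(P.astype(np.float32)),'mean',P.mean(0))
print(cv2.approxPolyDP(h,4,True)[:,0].tolist(), [ray(c,*q,.044)[:2].round(3).tolist() for q in cv2.approxPolyDP(h,4,True)[:,0]])
# cradle: light wood vs table
im=np.array(c['img']); hsv=cv2.cvtColor(im,cv2.COLOR_RGB2HSV)
for q in [(200,303),(193,270),(220,246),(250,275),(240,300)]: print(q,hsv[q[1],q[0]],im[q[1],q[0]])
E
```

```text
approx [ 0.48736936 -0.13002694  0.05      ]
lid [ 0.48850135 -0.12988139  0.053     ] [ 321  264   49   52 1840]
hull area 0.009995812854015185 mean [ 0.48774686 -0.1288814 ]
[[336, 262], [363, 267], [373, 293], [352, 318], [326, 312], [316, 284]] [[0.546, -0.113], [0.535, -0.169], [0.48, -0.189], [0.429, -0.144], [0.442, -0.09], [0.501, -0.07]]
(200, 303) [ 17 122 169] [169 134  88]
(193, 270) [ 18 131 152] [152 121  74]
(220, 246) [ 17 122 153] [153 121  80]
(250, 275) [ 17 210 135] [135  86  24]
(240, 300) [ 16 178 133] [133  89  40]
```

View pics/crop.png

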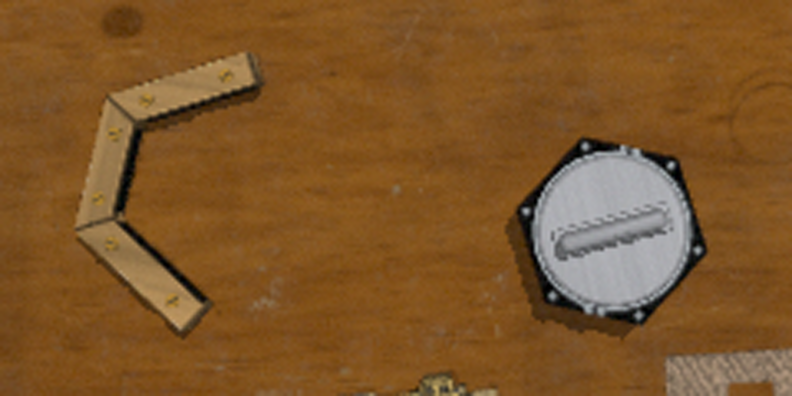

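The crop confirms the target: a hexagon with lid and handle centred at crop (613,232), ears at (630,152) and (597,308). The cradle's cleat tops are at (185,85), (105,165) and (145,275), mouth facing right. Next come the exact positions.

Run:
```python
from m import *
c=dict(np.load('top0.npz'))
f=lambda x,y,z: ray(c,160+x/3.3-.35,220+y/3.3-.35,z)[:2]
S=np.array([f(x,y,.044) for x,y in [(585,146),(672,165),(698,250),(638,316),(552,297),(526,212)]])
print('screws ctr',S.mean(0).round(4),'ang mod60',(np.degrees(np.arctan2(*(S-S.mean(0)).T[::-1]))).round(1))
e1,e2=f(630,152,.048),f(597,308,.048); d=e1-e2; print('ears',e1,e2,np.linalg.norm(d),(e1+e2)/2,np.degrees(np.arctan2(d[1],d[0])))
a,b=f(560,246,.073),f(668,214,.073); d=b-a; print('handle',(a+b)/2,np.linalg.norm(d),np.degrees(np.arctan2(d[1],d[0])))
im=c['img']; hsv=cv2.cvtColor(im,cv2.COLOR_RGB2HSV)
m=np.zeros((480,640),np.uint8); m[225:330,175:245]=1
m&=((hsv[...,1]<150)&(hsv[...,2]>110)).astype(np.uint8)
n,l,st,ce=cv2.connectedComponentsWithStats(m); print(st[1:][st[1:,4]>40])
m=cv2.morphologyEx(m,cv2.MORPH_CLOSE,np.ones((3,3),np.uint8))
cn=max(cv2.findContours(m,0,1)[0],key=cv2.contourArea)
ap=cv2.approxPolyDP(cn,2.5,True)[:,0]
for q in ap: print(q,ray(c,*q,.03)[:2].round(4))
# fit each cleat separately by inner corners in crop pixels
for q in [(248,54),(260,86),(135,123),(118,217),(212,304),(184,335),(78,229),(107,97)]: print(q,f(*q,.03).round(4))
```

```text
screws ctr [ 0.4881 -0.1304] ang mod60 [  16.5  -43.7 -103.4 -164.   136.7   76.8]
ears [ 0.53756363 -0.14274802] [ 0.44014195 -0.11994667] 0.10005440866462217 [ 0.48885279 -0.13134735] -13.172846368715637
handle [ 0.48917329 -0.13054505] 0.06941681466342778 -74.50340611312402
[[ 183  236   54   84 1077]]
[236 236] [0.6053 0.0997]
[194 248] [0.5811 0.1895]
[191 252] [0.5727 0.1959]
[183 290] [0.4923 0.2123]
[214 319] [0.4305 0.1464]
[221 312] [0.4449 0.1316]
[193 284] [0.5046 0.1912]
[199 256] [0.5638 0.1787]
[235 245] [0.5861 0.1019]
(248, 54) [0.6053 0.1023]
(260, 86) [0.5844 0.0945]
(135, 123) [0.5618 0.1754]
(118, 217) [0.5016 0.1861]
(212, 304) [0.4453 0.1255]
(184, 335) [0.4259 0.1434]
(78, 229) [0.4943 0.2118]
(107, 97) [0.5789 0.1936]
```

Measured:
- **Barrel:** axis at (0.4885, -0.1305), flats at -13.5° + 60k. The handle is at -74.5°, so the lid is 61° clockwise of open, within the stated 43–66°.
- **Cradle:** seat at about (0.519, 0.128), pushing direction about 77°. The cleat sizes check out at 61–64 mm and 143 mm.

Plan: push flush on the -73.5° flat with the fingers part open, arc from 106.5° round to 77° over about 110 mm, then go straight in.

Request:
{"op": "jog_arm", "data": {
  "moves": [
    [[0.27,-0.41,-0.03],[0,0,-0.307]],
    [[0.27,-0.41,-0.03],[0,0,-0.307]],
    [[0.27,-0.41,-0.03],[0,0,-0.307]],
    [[0.27,-0.41,-0.03],[0,0,-0.307]],
    [[0.27,-0.41,-0.03],[0,0,-0.307]],
    [[0.27,-0.41,-0.03],[0,0,-0.307]],
    [[0.27,-0.41,-0.03],[0,0,-0.307]],
    [[0.27,-0.41,-0.03],[0,0,-0.307]]
  ],
  "fingers": 0.45
}}

```text
clock: 1.1
ee_pos: [0.4594, 0.1575, 0.201]
ee_rot: [3.141, -0.0, 1.857]
wrist_force: [0.2, 1.2, 0.4]
width: 0.273
gripper_force: 0.0
```

Request:
{"op": "jog_arm", "data": {
  "moves": [
    [[0.053,-0.371,0],[0,0,0]],
    [[0.053,-0.371,0],[0,0,0]],
    [[0.053,-0.371,0],[0,0,0]],
    [[0.053,-0.371,0],[0,0,0]],
    [[0.053,-0.371,0],[0,0,0]],
    [[0.053,-0.371,0],[0,0,0]],
    [[0.053,-0.371,-0.06],[0,0,0]],
    [[0.053,-0.371,-0.1],[0,0,0]]
  ]
}}

```text
clock: 2.1
ee_pos: [0.5107, -0.2118, 0.0986]
ee_rot: [-3.14, -0.002, 1.856]
wrist_force: [-0.3, -0.1, -0.9]
width: 0.279
gripper_force: 0.0
```

Run:
```python
from h import *
c=cap('side'); save(c,'s1.png',(120,180,440,420),2.4)
s=monitor.observe(); print(s['ee_pos'],s['ee_rot'],s['joint_pos'].round(2))
```

```text
[ 0.50842272 -0.20974708  0.09319388] [-3.13618569 -0.00720187  1.85621917] [-0.63 -0.02 -0.28  1.32  0.    0.66]
```

View pics/s1.png

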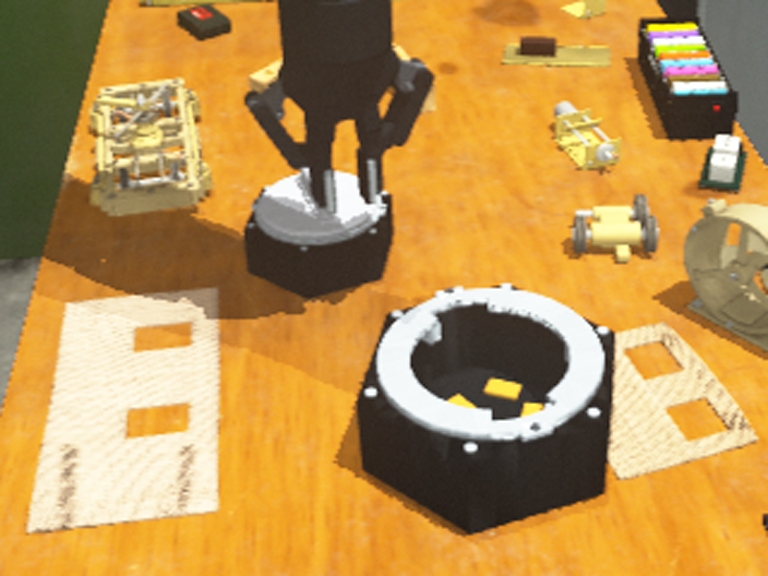

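The gripper is down beside the barrel with the pads at crop (325,205) and (372,200), knuckles clear of the big barrel and the plates. Now the push path.

Run:
```python
import numpy as np
C=np.array([.4885,-.1305]); th0,th1=np.radians(106.5),np.radians(77)
L=.110; P=[];ds=.0085
s=-.0195; out=[]
R=lambda t:np.array([np.cos(t),np.sin(t)])
C0=C.copy()
while s<.215:
    s+=ds
    if s<=0: c=C0+R(th0)*s; t=th0
    else:
        n=np.linspace(0,s,200); tt=th0+(th1-th0)*np.clip(n/L,0,1); t=tt[-1]
        c=C0+np.array([np.trapezoid(np.cos(tt),n),np.trapezoid(np.sin(tt),n)])
    out.append((*(c-.065*R(t)-[.511,-.212]),(t-th0)/np.pi,*c))
for i,o in enumerate(out): print(i+1,np.round(o,4))
```

```text
1 [-0.0009  0.0086  0.      0.4916 -0.141 ]
2 [-0.0033  0.0168  0.      0.4892 -0.1329]
3 [-0.0074  0.0245 -0.0089  0.4869 -0.1247]
4 [-0.012   0.0321 -0.0216  0.4849 -0.1165]
5 [-0.0162  0.0399 -0.0343  0.4832 -0.1081]
6 [-0.0201  0.0479 -0.0469  0.4818 -0.0997]
7 [-0.0237  0.056  -0.0596  0.4808 -0.0913]
8 [-0.0269  0.0643 -0.0723  0.4801 -0.0828]
9 [-0.0299  0.0727 -0.0849  0.4797 -0.0743]
10 [-0.0325  0.0812 -0.0976  0.4797 -0.0658]
11 [-0.0347  0.0898 -0.1103  0.4801 -0.0574]
12 [-0.0366  0.0984 -0.1229  0.4807 -0.0489]
13 [-0.0382  0.1072 -0.1356  0.4817 -0.0404]
14 [-0.0394  0.116  -0.1482  0.4831 -0.032 ]
15 [-0.0403  0.1248 -0.1609  0.4847 -0.0237]
16 [-0.039   0.1332 -0.1639  0.4866 -0.0154]
17 [-0.0371  0.1415 -0.1639  0.4886 -0.0071]
18 [-0.0352  0.1498 -0.1639  0.4905  0.0011]
19 [-0.0332  0.1581 -0.1639  0.4924  0.0094]
20 [-0.0313  0.1664 -0.1639  0.4943  0.0177]
21 [-0.0294  0.1746 -0.1639  0.4962  0.026 ]
22 [-0.0275  0.1829 -0.1639  0.4981  0.0343]
23 [-0.0256  0.1912 -0.1639  0.5     0.0425]
24 [-0.0237  0.1995 -0.1639  0.5019  0.0508]
25 [-0.0218  0.2078 -0.1639  0.5038  0.0591]
26 [-0.0199  0.2161 -0.1639  0.5058  0.0674]
27 [-0.0179  0.2243 -0.1639  0.5077  0.0757]
28 [-0.016   0.2326 -0.1639  0.5096  0.084 ]
```

Request:
{"op": "jog_arm", "data": {
  "moves": [
    [[0,0,-0.03],[0,0,0]],
    [[0,0,-0.06],[0,0,0]],
    [[0,0,-0.08],[0,0,0]],
    [[0,0,-0.085],[0,0,0]],
    [[-0.001,0.004,-0.085],[0,0,0]],
    [[-0.002,0.008,-0.085],[0,0,0]],
    [[-0.0035,0.012,-0.085],[0,0,0]],
    [[-0.0045,0.016,-0.085],[0,0,0]]
  ]
}}

```text
clock: 3.15
ee_pos: [0.5073, -0.1952, 0.0168]
ee_rot: [3.141, 0.001, 1.857]
wrist_force: [0.2, -0.2, -0.1]
width: 0.277
gripper_force: 0.0
```

Request:
{"op": "jog_arm", "data": {
  "moves": [
    [[-0.003,0.0085,-0.0],[0,0,-0.009]],
    [[-0.0075,0.016,0],[0,0,-0.0215]],
    [[-0.0115,0.024,0],[0,0,-0.034]],
    [[-0.0155,0.032,0],[0,0,-0.047]],
    [[-0.019,0.04,0],[0,0,-0.0595]],
    [[-0.0225,0.0485,0],[0,0,-0.072]],
    [[-0.0255,0.0565,0],[0,0,-0.085]],
    [[-0.028,0.065,0],[0,0,-0.0975]]
  ]
}}

```text
clock: 4.15
ee_pos: [0.4793, -0.131, 0.0168]
ee_rot: [3.141, 0.002, 1.549]
wrist_force: [-0.2, -4.3, 0.3]
width: 0.28
gripper_force: 2.4
```

```bash
cat > b.py <<'E'
from m import *
import sys
near=np.array([float(sys.argv[1]),float(sys.argv[2])])
c=cap('top'); d,g=barrel(c,near,.075)
if len(sys.argv)>3: save(c,sys.argv[3],(180,200,400,340),3.5)
n,l,st,ce=cv2.connectedComponentsWithStats(g); i=1+np.argmax(st[1:,4])
cn=max(cv2.findContours((l==i).astype(np.uint8),0,1)[0],key=cv2.contourArea)
(u,v),r=cv2.minEnclosingCircle(cn); print('lid circ',ray(c,u,v,.051).round(4),r*1.087/520, 'centroid',ray(c,*ce[i],.053).round(4),st[i])
s=monitor.observe(); print(s['ee_pos'].round(4),s['ee_rot'].round(3),s['wrist_force'].round(1))
E
python3 b.py .48 -.066 p2.png
```

```text
lid circ [ 0.4824 -0.0633  0.051 ] 0.05445309823109554 centroid [ 0.49   -0.0486  0.053 ] [291 270  37  48 986]
[ 0.479  -0.13    0.0167] [3.141e+00 1.000e-03 1.548e+00] [-1.  -1.8 -0.6]
```

View pics/p2.png

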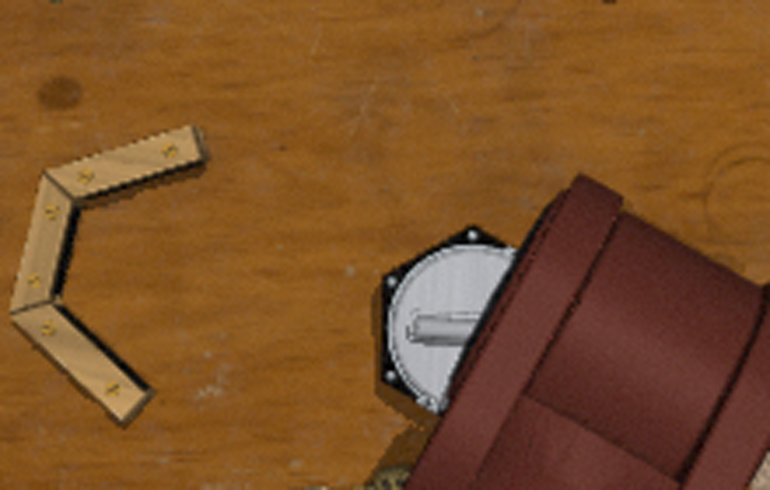

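The barrel turned with the pusher. Its leading flat runs between screws at crop (391,283) and (391,377), square to the current push direction. I'll finish the arc.

Request:
{"op": "jog_arm", "data": {
  "moves": [
    [[-0.002,0.0085,0],[0,0,-0.013]],
    [[-0.004,0.017,0],[0,0,-0.0255]],
    [[-0.0055,0.026,0],[0,0,-0.038]],
    [[-0.007,0.035,0],[0,0,-0.0505]],
    [[-0.008,0.044,0],[0,0,-0.0635]],
    [[-0.0065,0.052,0],[0,0,-0.0665]],
    [[-0.0045,0.0605,0],[0,0,-0.0665]],
    [[-0.0025,0.069,0],[0,0,-0.0665]]
  ]
}}

```text
clock: 5.2
ee_pos: [0.4769, -0.0621, 0.0168]
ee_rot: [3.141, 0.002, 1.342]
wrist_force: [-0.6, -6.2, 1.4]
width: 0.271
gripper_force: 2.8
```

```bash
python3 b.py .49 .001 p3.png
```

```text
lid circ [0.5065 0.0308 0.051 ] 0.03693855160199679 centroid [0.509  0.0369 0.053 ] [258 266  18  33 205]
[ 0.477  -0.0611  0.0167] [3.141e+00 1.000e-03 1.343e+00] [ 0.5 -1.7  1.8]
```

View pics/p3.png

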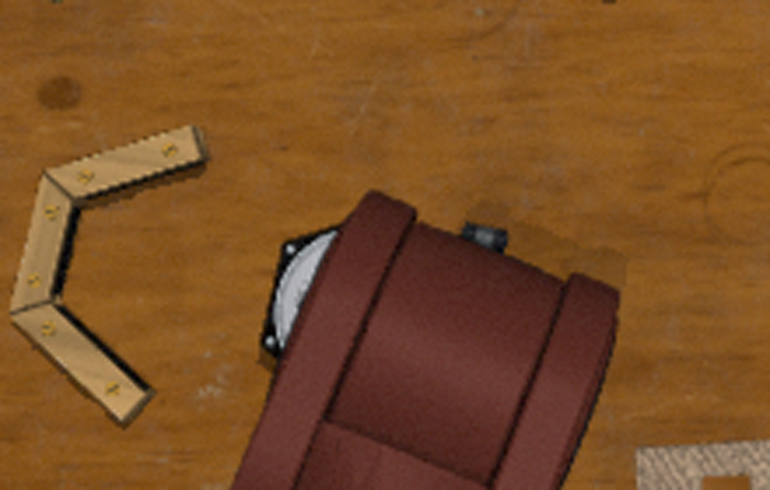

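Run:
```python
from h import *
c=dict(np.load('top0.npz'))
f=lambda x,y,k,ox,oy,z: ray(c,ox+x/k-.35,oy+y/k-.35,z)[:2]
S=np.array([f(x,y,3.3,160,220,.044) for x,y in [(585,146),(672,165),(698,250),(638,316),(552,297),(526,212)]]); r=np.linalg.norm(S-S.mean(0),axis=1).mean(); print('r',r)
a=f(291,248,3.5,180,200,.044); b=f(269,341,3.5,180,200,.044); d=a-b; n=np.array([-d[1],d[0]])/np.linalg.norm(d)
print(np.linalg.norm(d),'ang',np.degrees(np.arctan2(n[1],n[0])),'ctr',(a+b)/2-n*r*.866)
# cradle in this view
q=[f(x,y,3.5,180,200,.03) for x,y in [(194,127),(206,160),(75,206),(57,301),(154,393),(125,425),(12,311),(45,173)]]
print(np.round(q,4))
```

```text
r 0.055988160096607065
0.0567489373878857 ang 76.26465575507724 ctr [0.49149767 0.00086781]
[[0.6055 0.1017]
 [0.5852 0.0944]
 [0.5584 0.1743]
 [0.5011 0.1849]
 [0.4449 0.126 ]
 [0.4261 0.1435]
 [0.4955 0.2122]
 [0.5788 0.1927]]
```

The barrel is at (0.4915, 0.001), heading 76.3°, about 2 mm off the seat line. Going straight in.

Request:
{"op": "jog_arm", "data": {
  "moves": [
    [[0.002,0.01,0],[0,0,0]],
    [[0.0045,0.022,0],[0,0,0]],
    [[0.007,0.034,0],[0,0,0]],
    [[0.01,0.047,0],[0,0,0]],
    [[0.013,0.06,0],[0,0,0]],
    [[0.0155,0.073,0],[0,0,0]],
    [[0.0185,0.086,0],[0,0,0]],
    [[0.021,0.097,0],[0,0,0]]
  ]
}}

```text
clock: 6.25
ee_pos: [0.4978, 0.035, 0.0167]
ee_rot: [3.141, 0.002, 1.342]
wrist_force: [-2.1, -5.8, 1.7]
width: 0.278
gripper_force: 3.2
```

Request:
{"op": "jog_arm", "data": {
  "moves": [
    [[0.001,0.004,0],[0,0,0]],
    [[0.002,0.008,0],[0,0,0]],
    [[0.0025,0.012,0],[0,0,0]],
    [[0.0035,0.016,0],[0,0,0]],
    [[0.0045,0.019,0],[0,0,0]],
    [[0.005,0.022,0],[0,0,0]],
    [[0.0055,0.024,0],[0,0,0]],
    [[0.006,0.026,0],[0,0,0]]
  ]
}}

```text
clock: 7.25
ee_pos: [0.5038, 0.0606, 0.0167]
ee_rot: [3.141, 0.002, 1.342]
wrist_force: [-1.9, -7.0, 3.3]
width: 0.274
gripper_force: 3.5
```

Request:
{"op": "jog_arm", "data": {
  "moves": [
    [[0,0.001,0],[0,0,0]],
    [[0.0005,0.0015,0],[0,0,0]],
    [[0.0005,0.002,0],[0,0,0]],
    [[0.0005,0.0025,0],[0,0,0]],
    [[0.0005,0.003,0],[0,0,0]],
    [[0.001,0.0035,0],[0,0,0]],
    [[0.001,0.004,0],[0,0,0]],
    [[0.001,0.004,0],[0,0,0]]
  ]
}}

```text
clock: 8.25
ee_pos: [0.5047, 0.0646, 0.0167]
ee_rot: [3.141, 0.002, 1.342]
wrist_force: [-2.3, -6.1, 3.9]
width: 0.273
gripper_force: 3.3
```

Request:
{"op": "jog_arm", "data": {
  "moves": [
    [[0,0.0005,0],[0,0,0]],
    [[0,0.001,0],[0,0,0]],
    [[0.0005,0.0015,0],[0,0,0]],
    [[0.0005,0.002,0],[0,0,0]],
    [[0.0005,0.0025,0],[0,0,0]],
    [[0.0005,0.003,0],[0,0,0]],
    [[0.0005,0.003,0],[0,0,0]],
    [[0.0005,0.003,0],[0,0,0]]
  ]
}}

```text
clock: 9.25
ee_pos: [0.5049, 0.0666, 0.0167]
ee_rot: [3.141, 0.004, 1.341]
wrist_force: [-4.3, -12.7, 5.5]
width: 0.274
gripper_force: 6.4
```

Request:
{"op": "jog_arm", "data": {
  "moves": [
    [[0,0.0005,0],[0,0,0]],
    [[0,0.001,0],[0,0,0]],
    [[0.0005,0.0015,0],[0,0,0]],
    [[0.0005,0.002,0],[0,0,0]],
    [[0.0005,0.002,0],[0,0,0]],
    [[0.0005,0.002,0],[0,0,0]],
    [[0.0005,0.002,0],[0,0,0]],
    [[0.0005,0.002,0],[0,0,0]]
  ]
}}

```text
clock: 10.25
ee_pos: [0.5048, 0.067, 0.0168]
ee_rot: [-3.141, 0.008, 1.34]
wrist_force: [-9.3, -21.5, 8.2]
width: 0.276
gripper_force: 11.4
```

Blocked at about 22 N, which puts the barrel axis at about (0.5195, 0.130), matching the seat. I'll back off and clear the view.

Request:
{"op": "jog_arm", "data": {
  "moves": [
    [[-0.002,-0.008,0],[0,0,0]],
    [[-0.006,-0.025,0],[0,0,0]],
    [[-0.012,-0.05,0.01],[0,0,0]],
    [[-0.015,-0.09,0.05],[0,0,0]],
    [[-0.015,-0.13,0.09],[0,0,0]],
    [[-0.015,-0.17,0.13],[0,0,0]],
    [[-0.015,-0.19,0.17],[0,0,0]],
    [[-0.015,-0.19,0.17],[0,0,0]]
  ]
}}

```text
clock: 11.25
ee_pos: [0.4918, -0.122, 0.1896]
ee_rot: [3.136, 0.001, 1.34]
wrist_force: [0.5, -0.6, 0.2]
width: 0.278
gripper_force: 0.0
```

```bash
python3 b.py .519 .13 p4.png
```

```text
lid circ [0.5228 0.1335 0.051 ] 0.05477214535199679 centroid [0.52   0.1292 0.053 ] [ 194  253   51   48 1835]
[ 0.491  -0.1208  0.1874] [3.139 0.    1.341] [-0.1  0.4  0.2]
```

View pics/p4.png

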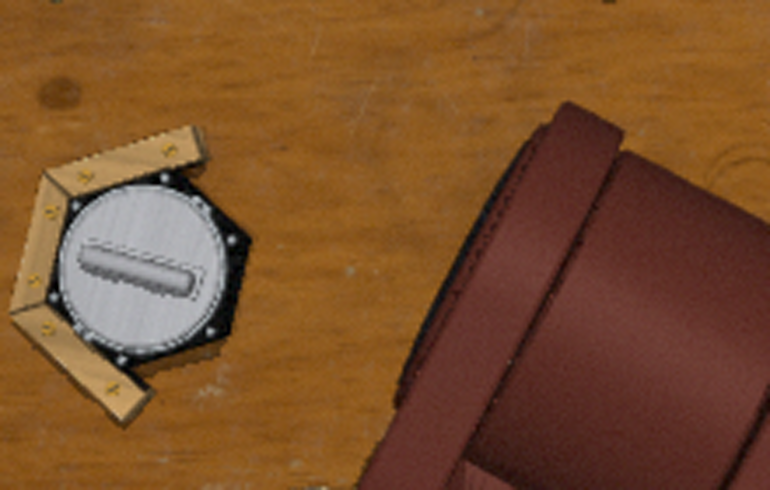

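Barrel home, flush with all three cleats. The handle runs from crop (83,254) to (194,286), with ears near (200,202) and (84,336).

Run:
```python
from h import *
c=dict(np.load('top0.npz'))
f=lambda x,y,z: ray(c,180+x/3.5-.35,200+y/3.5-.35,z)[:2]
S=np.array([f(x,y,.044) for x,y in [(76,206),(165,178),(232,240),(210,331),(123,360),(54,297)]]); C=S.mean(0)
print('ctr',C,(np.degrees(np.arctan2(*(S-C).T[::-1]))%60).round(1))
for n,p in (('ears',((200,202,.048),(84,336,.048))),('handle',((83,254,.073),(194,286,.073)))):
    a,b=[f(*q) for q in p]; d=a-b; print(n,(a+b)/2,np.linalg.norm(d),np.degrees(np.arctan2(d[1],d[0])))
```

```text
ctr [0.51976772 0.1298365 ] [46.8 46.5 46.9 46.5 47.4 46.8]
ears [0.51954356 0.12973599] 0.10473357729230533 -41.37510869200586
handle [0.51869348 0.12701113] 0.06774705133542826 73.16357738227697
```

Request:
{"op": "jog_arm", "data": {
  "moves": [
    [[0.005,0.045,0],[0,0,0]],
    [[0.012,0.1,0],[0,0,-0.008]],
    [[0.018,0.15,0],[0,0,-0.008]],
    [[0.024,0.2,-0.02],[0,0,-0.008]],
    [[0.028,0.235,-0.04],[0,0,-0.008]],
    [[0.0295,0.249,-0.06],[0,0,-0.008]],
    [[0.0295,0.249,-0.08],[0,0,-0.008]],
    [[0.0295,0.249,-0.095],[0,0,-0.008]]
  ],
  "fingers": -0.2
}}

```text
clock: 12.3
ee_pos: [0.5191, 0.1292, 0.0893]
ee_rot: [-3.14, 0.001, 1.317]
wrist_force: [0.0, -0.3, 0.3]
width: 0.596
gripper_force: 0.0
```

Request:
{"op": "jog_arm", "data": {
  "moves": [
    [[0,0,-0.01],[0,0,0]],
    [[0,0,-0.02],[0,0,0]],
    [[0,0,-0.028],[0,0,0]],
    [[0,0,-0.033],[0,0,0]],
    [[0,0,-0.033],[0,0,0]],
    [[0,0,-0.033],[0,0,0]],
    [[0,0,-0.033],[0,0,0]],
    [[0,0,-0.033],[0,0,0]]
  ]
}}

```text
clock: 13.3
ee_pos: [0.5202, 0.1296, 0.0585]
ee_rot: [3.141, -0.0, 1.317]
wrist_force: [0.1, -0.1, -0.4]
width: 0.602
gripper_force: 0.0
```

Run:
```python
from h import *
c=cap('side'); save(c,'s5.png',(190,150,350,270),4.5)
s=monitor.observe(); print(s['ee_pos'],s['ee_rot'],s['joint_pos'].round(2))
```

```text
[0.52025932 0.12964102 0.05850112] [ 3.14121808e+00 -7.94775456e-05  1.31699673e+00] [ 0.   -0.05 -0.37  1.25 -0.    1.82]
```

View pics/s5.png

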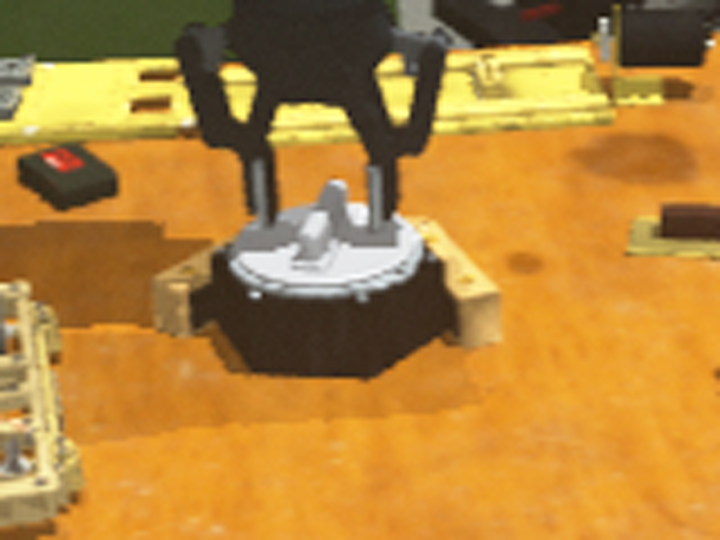

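The fingers straddle the handle, with pads at crop (262,190) and (377,195) and the rib between them at (325,225). Closing.

Request:
{"op": "jog_arm", "data": {
  "moves": [
    [[0,0,-0.001],[0,0,0]],
    [[0,0,-0.001],[0,0,0]],
    [[0,0,-0.001],[0,0,0]],
    [[0,0,-0.001],[0,0,0]],
    [[0,0,-0.001],[0,0,0]],
    [[0,0,-0.001],[0,0,0]],
    [[0,0,-0.001],[0,0,0]],
    [[0,0,-0.001],[0,0,0]]
  ],
  "fingers": 1,
  "squeeze": 40
}}

```text
clock: 14.35
ee_pos: [0.5202, 0.1296, 0.0574]
ee_rot: [3.141, -0.0, 1.317]
wrist_force: [-0.4, -0.4, 1.5]
width: 0.124
gripper_force: 41.3
```

Gripped, and the 0.124 width is about the rib's 12 mm. Twisting anticlockwise.

Request:
{"op": "jog_arm", "data": {
  "moves": [
    [[0,0,0],[0,0,0.015]],
    [[0,0,0],[0,0,0.037]],
    [[0,0,0],[0,0,0.06]],
    [[0,0,0],[0,0,0.083]],
    [[0,0,0],[0,0,0.106]],
    [[0,0,0],[0,0,0.13]],
    [[0,0,0],[0,0,0.15]],
    [[0,0,0],[0,0,0.168]]
  ]
}}

```text
clock: 15.35
ee_pos: [0.5201, 0.1296, 0.0574]
ee_rot: [3.141, 0.0, 1.847]
wrist_force: [0.1, -0.6, 1.0]
width: 0.128
gripper_force: 41.5
```

Request:
{"op": "jog_arm", "data": {
  "moves": [
    [[0,0,0],[0,0,0.02]],
    [[0,0,0],[0,0,0.045]],
    [[0,0,0],[0,0,0.07]],
    [[0,0,0],[0,0,0.095]],
    [[0,0,0],[0,0,0.12]],
    [[0,0,0],[0,0,0.14]],
    [[0,0,0],[0,0,0.155]],
    [[0,0,0],[0,0,0.168]]
  ]
}}

```text
clock: 16.35
ee_pos: [0.5201, 0.1296, 0.0574]
ee_rot: [3.141, 0.0, 2.374]
wrist_force: [0.2, 0.2, 1.3]
width: 0.128
gripper_force: 41.5
```

Run:
```python
from h import *
s=monitor.observe(); print(s['ee_pos'],s['ee_rot'],s['wrist_force'],s['wrist_torque'],s['joint_pos'].round(2))
c=cap('side'); save(c,'s6.png',(200,170,340,275),5.5)
```

```text
[0.52011851 0.12960786 0.05737322] [3.14149382e+00 1.44221833e-05 2.37388039e+00] [0.16394747 0.19103577 1.29333732] [ 0.0263478   0.02008479 -0.15629776] [-0.   -0.05 -0.37  1.24  0.    0.77]
```

View pics/s6.png

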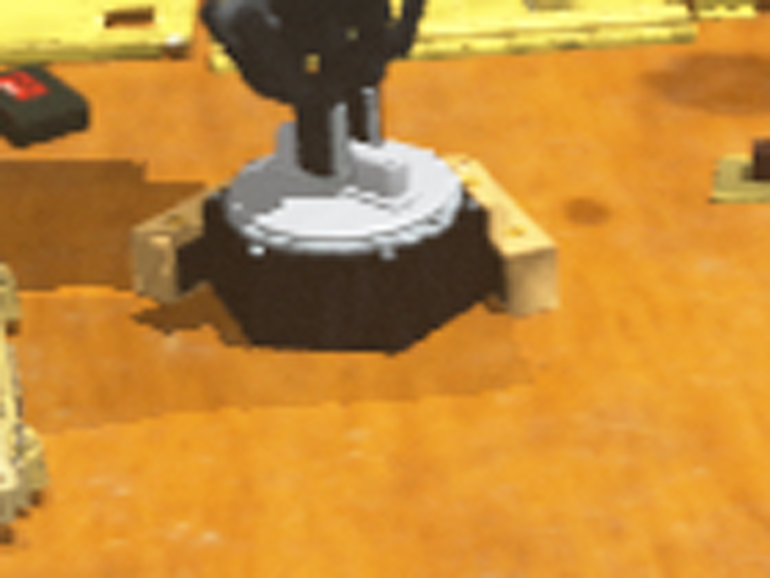

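The handle now points at the ears with the barrel still seated. Gentle test lift first.

Request:
{"op": "jog_arm", "data": {
  "moves": [
    [[0,0,0.001],[0,0,0.004]],
    [[0,0,0.002],[0,0,0.004]],
    [[0,0,0.003],[0,0,0.004]],
    [[0,0,0.004],[0,0,0.004]],
    [[0,0,0.005],[0,0,0.004]],
    [[0,0,0.006],[0,0,0.004]],
    [[0,0,0.007],[0,0,0.004]],
    [[0,0,0.007],[0,0,0.004]]
  ]
}}

```text
clock: 17.4
ee_pos: [0.5202, 0.1296, 0.0644]
ee_rot: [3.141, 0.0, 2.385]
wrist_force: [-0.0, -0.2, -1.8]
width: 0.13
gripper_force: 41.1
```

Only lid weight (about 3 N), so it is free. Lifting clear, then carrying to bare bench at (0.50, -0.05).

Request:
{"op": "jog_arm", "data": {
  "moves": [
    [[0,0,0.006],[0,0,0]],
    [[0,0,0.015],[0,0,0]],
    [[0,0,0.025],[0,0,0]],
    [[0,0,0.036],[0,0,0]],
    [[0,0,0.046],[0,0,0]],
    [[0,0,0.05],[0,0,0]],
    [[0,-0.01,0.05],[0,0,0]],
    [[-0.003,-0.025,0.05],[0,0,0]]
  ]
}}

```text
clock: 18.4
ee_pos: [0.5168, 0.1038, 0.1138]
ee_rot: [-3.141, -0.0, 2.386]
wrist_force: [-0.4, -0.1, -1.5]
width: 0.127
gripper_force: 41.0
```

Request:
{"op": "jog_arm", "data": {
  "moves": [
    [[-0.003,-0.025,0],[0,0,0]],
    [[-0.006,-0.05,0],[0,0,0]],
    [[-0.009,-0.08,0],[0,0,0]],
    [[-0.012,-0.11,0],[0,0,0]],
    [[-0.015,-0.135,0],[0,0,0]],
    [[-0.017,-0.15,-0.01],[0,0,0]],
    [[-0.017,-0.155,-0.03],[0,0,0]],
    [[-0.017,-0.155,-0.05],[0,0,0]]
  ]
}}

```text
clock: 19.4
ee_pos: [0.4996, -0.051, 0.0629]
ee_rot: [-3.141, -0.001, 2.384]
wrist_force: [0.4, -0.3, -1.3]
width: 0.127
gripper_force: 41.1
```

Run:
```python
from h import *
s=monitor.observe(); print(s['ee_pos'],s['ee_rot'],s['wrist_force'],s['clock'])
c=cap('side'); save(c,'s7.png',(170,160,350,295),4.4)
```

```text
[ 0.4995583  -0.0510256   0.06286906] [-3.14143013e+00 -6.04514697e-04  2.38420637e+00] [ 0.4446859  -0.26415289 -1.28080426] 19.4
```

View pics/s7.png

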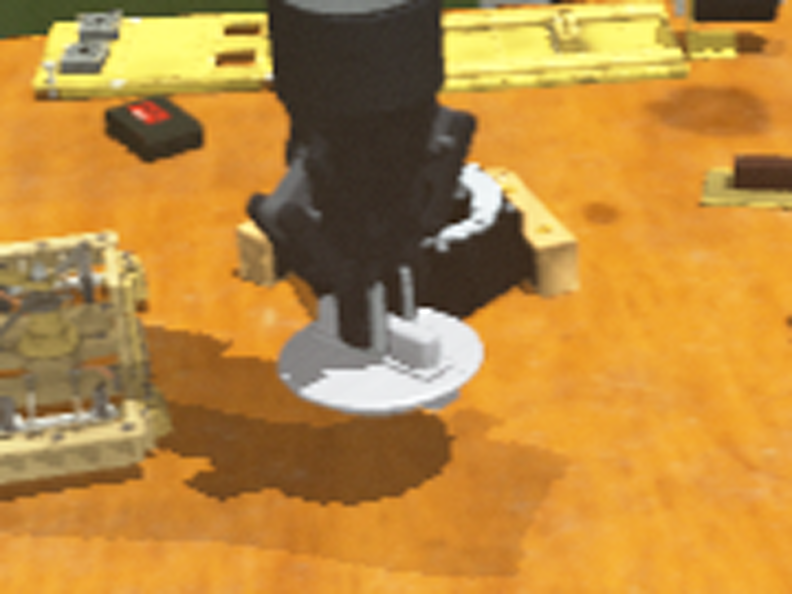

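The lid hangs level in the grip at crop (380,360) over bare bench, and the barrel stands open in the cradle. Lowering.

Request:
{"op": "jog_arm", "data": {
  "moves": [
    [[0,0,-0.008],[0,0,0]],
    [[0,0,-0.016],[0,0,0]],
    [[0,0,-0.024],[0,0,0]],
    [[0,0,-0.031],[0,0,0]],
    [[0,0,-0.036],[0,0,0]],
    [[0,0,-0.039],[0,0,0]],
    [[0,0,-0.041],[0,0,0]],
    [[0,0,-0.042],[0,0,0]]
  ]
}}

```text
clock: 20.45
ee_pos: [0.5002, -0.0504, 0.0223]
ee_rot: [3.141, 0.0, 2.385]
wrist_force: [-0.2, -0.2, -2.4]
width: 0.126
gripper_force: 41.0
```

Request:
{"op": "jog_arm", "data": {
  "moves": [
    [[0,0,-0.0005],[0,0,0]],
    [[0,0,-0.001],[0,0,0]],
    [[0,0,-0.001],[0,0,0]],
    [[0,0,-0.0015],[0,0,0]],
    [[0,0,-0.0015],[0,0,0]],
    [[0,0,-0.002],[0,0,0]],
    [[0,0,-0.002],[0,0,0]],
    [[0,0,-0.002],[0,0,0]]
  ]
}}

```text
clock: 21.45
ee_pos: [0.5001, -0.0504, 0.0203]
ee_rot: [3.141, 0.0, 2.385]
wrist_force: [0.4, 0.2, -1.8]
width: 0.126
gripper_force: 41.0
```

Request:
{"op": "jog_arm", "data": {
  "moves": [
    [[0,0,-0.0005],[0,0,0]],
    [[0,0,-0.0005],[0,0,0]],
    [[0,0,-0.001],[0,0,0]],
    [[0,0,-0.001],[0,0,0]],
    [[0,0,-0.001],[0,0,0]],
    [[0,0,-0.0015],[0,0,0]],
    [[0,0,-0.0015],[0,0,0]],
    [[0,0,-0.0015],[0,0,0]]
  ]
}}

```text
clock: 22.45
ee_pos: [0.5002, -0.0504, 0.0193]
ee_rot: [3.142, 0.0, 2.385]
wrist_force: [-3.4, 0.8, 5.7]
width: 0.128
gripper_force: 41.9
```

On the bench (contact force 5.7 N). Releasing and retreating.

Request:
{"op": "jog_arm", "data": {
  "moves": [
    [[0,0,0],[0,0,0]],
    [[0,0,0],[0,0,0]],
    [[0,0,0],[0,0,0]],
    [[0,0,0],[0,0,0]],
    [[0,0,0],[0,0,0]],
    [[0,0,0],[0,0,0]],
    [[0,0,0.001],[0,0,0]],
    [[0,0,0.003],[0,0,0]]
  ],
  "fingers": -0.1
}}

```text
clock: 23.45
ee_pos: [0.5001, -0.0504, 0.0219]
ee_rot: [3.142, -0.0, 2.385]
wrist_force: [-0.3, -0.3, -0.7]
width: 0.55
gripper_force: 0.0
```

Request:
{"op": "jog_arm", "data": {
  "moves": [
    [[0,0,0.01],[0,0,0]],
    [[0,0,0.03],[0,0,0]],
    [[0,0,0.06],[0,0,0]],
    [[0,0,0.1],[0,0,0]],
    [[0,-0.05,0.14],[0,0,0]],
    [[0,-0.1,0.18],[0,0,0]],
    [[0,-0.16,0.18],[0,0,0]],
    [[0,-0.18,0.18],[0,0,0]]
  ]
}}

```text
clock: 24.45
ee_pos: [0.5, -0.2336, 0.2029]
ee_rot: [-3.141, 0.002, 2.382]
wrist_force: [0.1, 0.5, 0.4]
width: 0.547
gripper_force: 0.0
```

Run:
```python
from h import *
c=cap('side'); d=cap('top')
a=np.array(c['img'])[160:295,170:350,::-1]; b=np.array(d['img'])[220:355,170:350,::-1]
cv2.imwrite('pics/fin.png',cv2.resize(np.hstack([a,b]),None,fx=2.2,fy=2.2))
s=monitor.observe(); print(s['ee_pos'],s['wrist_force'],s['clock'],s['width'])
```

```text
[ 0.49975891 -0.23193145  0.20183137] [0.63019384 0.36708918 0.12093172] 24.55 0.5487095832892429
```

View pics/fin.png

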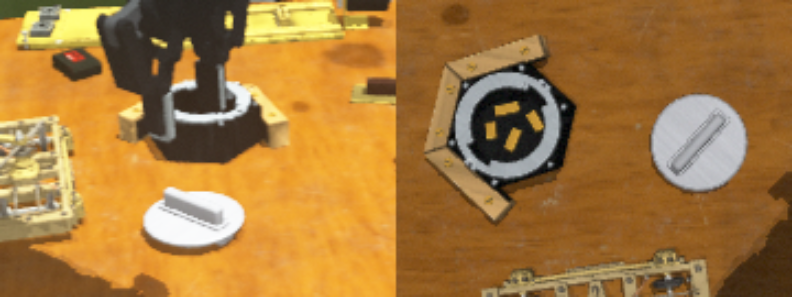

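The lid lies flat, handle up, at (193,220) in the left half and (698,142) in the right half. The barrel is home in the cradle at (508,125), and the arm is clear.

```bash
python3 -c "
from workcell import hand_in; print(hand_in())"
```

```text
the job is handed in; nothing more can be done
None
```

The job is handed in with no verdict returned: the barrel is fully home in the cradle, and the lid is off and lying flat, handle up, about 0.18 m from it; the bystanders were never approached.

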